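# Lock the tray shuttle with its locating pin

### The arm

A 6-joint arm with a two-finger parallel gripper is mounted at the origin on the work surface. World frame = base frame: x ahead of the robot, y to its left, z up, the work surface at z = 0. Lengths are in m, angles in rad, forces in N, time in s.
With the tool pointing down it reaches from about 0.3 to 1 m from the base axis. Payload 5.1 kg.
Tool frame: the origin (TCP) lies where the fingers leave the gripper's body, on its centre line; the fingertips stand 78 mm ahead of it and the grasp point (between the pads) lies 59 mm ahead of it; z points along the fingers, x is the direction in which the jaws open and shut, and the axes are right-handed (so a half turn about z gives the same grasp; the last joint's range is limited). The gripper opens to 95 mm and grips with 3 to 60 N. Pads are 20 mm wide; open, the fingers measure 119 mm over their backs; the gripper's body (75 mm by 180 mm) begins 59 mm behind the grasp point.
Start: joints at [-1.257, 0.124, 1.65, -0, 1.367, -0.083], TCP at [0.251, -0.599, 0.292] pointing down, gripper open.
Joint ranges: [-2.61, 2.61], [-1.02, 2.33], [0.03, 2.71], [-1.35, 4.49], [0.32, 2.68], [-2.91, 2.91]. Speed limits (rad/s): [2.57, 2.57, 3.14, 3.14, 3.14, 3.14].

### API

Orientations are given as a 3x3 rotation matrix whose columns are the frame's x, y, z axes.
In Python, from plant import manip gives the robot as it stands.
- The arm moves only by the tool jog_arm, never from a script. Its argument "steps" is one flat list of numbers, 7 for each row, row after row: the closure in counts, from 0 (fully open) to 255 (shut), then the shift along the tool's x, y, z in mm, then the turn, a rotation vector about the tool's x, y, z in degrees. A call has 1 to 20 rows; each row is the pose to reach, as a shift and turn from the pose commanded when the call began, along the tool's axes at that moment; what a row does not reach only later rows make up. A row lasts 1/10 s, in which the tool goes at most 50 mm and 8.59 degrees, less where a joint would pass 70% of its speed; a pose out of reach is approached as far as the arm can. A call with a gripper value outside its range is refused whole. The fingers move at their own pace and stop on an object; the grip force is fixed at half the most. Time passes only in rows, so rows that repeat a pose let the fingers close. It gives the time, the measured TCP pose, the force and the opening at its end, in the units of the state.
- manip.state(): the state, without advancing time (a new reading comes with each control period).
- manip.snapshot(name): name is "scene" or "top"; returns the picture (384x512x3 uint8, blue, green, red); there is no depth.
- manip.camera_model(name): a dict with "K" (3x3 intrinsics, pixels), "D" ([k1, k2, p1, p2, k3] as OpenCV has them; the pictures are not rectified), "T" (4x4, takes a point from camera to world coordinates). Camera axes: x right, y up, looking along -z (the intrinsics and any distortion apply to the point x, -y, -z); pixel columns grow to the right and rows downward; lengths in m; the calibration is good to about 2 mm. A picture is of the moment at which its call begins. camera_model takes no time and is no camera call.
- manip.finish_job(): hands the job in, once; it reports no verdict.
The state is a dict: "time_s": time; "q": joint angles; "qvel": joint speeds; "tau": joint torques, N m; "ee_pos": TCP position; "tcp_rot": TCP orientation; "contact_force": force on the tool from outside, world axes, zero at the start; "torque": the same for the moment, N m; "gripper_width": opening from 0.0 (shut) to 1.0 (fully open).
Only numpy, scipy, OpenCV 4.12 (cv2) and the standard library are available. Lean on these libraries where they do the work, as an engineer would, in place of code of your own. Each camera call takes 0.05 s, during which the arm holds its last target.

### The job

Lock the tray drive of the low white shuttle unit for transport: take the locating pin out of its metal stand, set its spring nose down on the dark plate at either end of the slot in the cover, and, pressing lightly, slide it along the slot until the nose drops into the plate's blind hole, which may lie anywhere in the middle part of the slot. Leave the pin standing there upright, its flange fully home on the cover, and let go; be gentle with the unit, and do not disturb the jar, the beaker or the small bottle.

Things in the scene. Friction and masses are not known exactly. Their poses are not given: they have to be found in the camera images.
- unit: fixed low white instrument box, 160 mm (its x) by 280 mm (its y) by 60 mm high; origin at the centre of its underside on the bench, z up, y along the slot in its flat cover
- slot_mid (a point): middle of the slot, level with the cover's top, 60 mm above the bench; axes as the unit's. The slot is straight along y, 16 mm wide and 130 mm long (y from -65 to +65 mm), cut through the 10 mm thick cover; the pin's nose goes down through it, the flange does not
- plate_mid (a point): point below slot_mid on the flat dark steel plate under the slot, 14 mm below the cover's top; axes as the unit's. The plate has one unmarked round blind hole, 13 mm across, 14 mm deep, on the slot's centre line (x = 0); where along y differs every time: anywhere from -30 to +30 mm. A strong brake holds the plate still
- stand: fixed square aluminium block, 60 by 60 by 40 mm high, with a 20 mm hole through its centre in which the pin stands at the start, flange on the block's top; origin at the centre of its underside
- pin_grip (a point): middle of the handle of the loose metal locating pin (about 125 g), 25 mm above the flange's underside; z up along the pin. The handle is round, 22 mm across, from 4 to 46 mm above the flange's underside
- pin: the same pin, origin at the centre of the underside of its flange (34 mm across, 4 mm thick). Below it the sprung nose, 10 mm across, ends 24 mm below the flange's underside when out. Seated, the flange rests on the unit's cover and the nose tip is 10 mm deep in the plate's hole
- nose_tip (a point): centre of the flat end face of the pin's sprung nose (6 mm across, bevelled up to 10 mm over the last 2.5 mm)
- nose (a joint): how far the nose is pushed up into the pin, m: 0 = fully out, at most 0.012; its spring gives 1.6 N at 0 and 0.2 N more per mm. With the nose on the plate it reads about 0.006 when the flange is 4 mm above the cover, 0.010 when the flange is on the cover (let go there, the pin topples); in the hole about 0
- jar: bystander: glass jar with a cap, 56 mm across, 95 mm high; origin at its underside
- beaker: bystander: open glass beaker, 64 mm across, 75 mm high; origin at its underside
- vial: bystander: small amber bottle, 40 mm across, 70 mm high; origin at its underside
Things that resemble listed ones, but are neither listed nor needed, are in the scene too. Leave any yellow look-alike of the pin alone.

How it is judged:
On the way, in this order (a step that is already met when the one before it is completed fails the run):
1. the nose is pressed on the plate near either end of the slot (more than 40 mm from the slot's middle) (value of joint nose above 0.001 m and z of nose_tip in the frame of unit between 0.042 and 0.049 m and x of nose_tip in the frame of unit between -0.008 and 0.008 m and (y of nose_tip in the frame of unit above 0.04 m or y of nose_tip in the frame of unit below -0.04 m)), for 0.1 s.
2. the nose has been slid on, still pressed on the plate, into the middle part of the slot (less than 39 mm from its middle) (value of joint nose above 0.001 m and z of nose_tip in the frame of unit between 0.042 and 0.049 m and y of nose_tip in the frame of unit between -0.039 and 0.039 m), for 0.06 s.
At the end, for the whole second after the job is handed in: the pin stands upright (within 4 degrees) and at rest in the slot, its nose fully out and at least 6 mm down in the plate's blind hole, its flange on the cover to within 2 mm; the jar, the beaker and the small bottle have not been moved by more than 20 mm (z of nose_tip in the frame of unit below 0.04 m and x of nose_tip in the frame of unit between -0.006 and 0.006 m and y of nose_tip in the frame of unit between -0.036 and 0.036 m and z of pin in the frame of unit between 0.057 and 0.062 m and angle between pin's own z axis and vertical below 0.07 rad and value of joint nose below 0.003 m and velocity of joint nose below 0.01 m/s and linear speed of pin below 0.02 m/s); the robot touches nothing.
It fails at once if the pin is pressed on the unit (cover, slot or plate) with more than 25 N (contact force between pin and unit above 25 N).
It fails at once if the arm or fingers press on the unit with more than 10 N (contact force between any of the arm, the fingers and unit above 10 N).
It fails at once if a bystander is moved by more than 20 mm (distance of any of jar, beaker, vial from where it was at the start of the episode above 0.02 m).
It also fails if it takes over 45 s, if anything falls off the work surface, if the arm or the gripper's body presses on something with over 40 N, if the wrist force passes 120 N, or if a joint passes its speed limit or range.

## Working session

There is one attempt and no reset: what is moved stays moved. The work goes in short steps, Python scripts to look and compute and a tool call to move; the robot and the scene stay as the last step left them, time stands still between calls to the robot, and variables do not carry over. Pictures are saved under pics/ and viewed, and the job is handed in when it is done.

Besides the shell and the picture viewer there is one more tool, called after ">>>" as name(argument=value, ...) on one line, values as JSON. jog_arm: Moves the arm, as the interface text tells. Its arguments: {"type":"object","properties":{"steps":{"type":"array","items":{"type":"number"}}},"required":["steps"]}

```bash
mkdir -p pics; python3 - <<'E'
from plant import manip
import cv2,numpy as np
np.set_printoptions(precision=4,suppress=True)
for n in("scene","top"):
    cv2.imwrite(f"pics/{n}0.png",manip.snapshot(n)); m=manip.camera_model(n); print(n,np.array(m["K"]),m["D"],np.array(m["T"]))
s=manip.state(); print(s)
E
```

```text
scene [[499.3062   0.     249.768 ]
 [  0.     499.3062 183.6212]
 [  0.       0.       1.    ]] [0.0087 0.     0.     0.     0.    ] [[ 0.7792 -0.531   0.333   0.9599]
 [ 0.6267  0.6685 -0.4005 -0.44  ]
 [-0.0099  0.5207  0.8537  1.063 ]
 [ 0.      0.      0.      1.    ]]
top [[378.5829   0.     253.867 ]
 [  0.     378.5829 189.6477]
 [  0.       0.       1.    ]] [-0.0379  0.      0.      0.      0.    ] [[-0.0227  0.9936 -0.1109  0.4788]
 [-0.9997 -0.0212  0.0144  0.0556]
 [ 0.012   0.1112  0.9937  0.877 ]
 [ 0.      0.      0.      1.    ]]
{'time_s': 0.1, 'q': array([-1.2566,  0.1244,  1.6515,  0.    ,  1.3675, -0.0826]), 'qvel': array([-0.0003, -0.0005, -0.0031, -0.001 , -0.0001,  0.001 ]), 'tau': array([ -0.    , -41.8882, -36.1096,   0.0776,   0.0462,  -0.0001]), 'ee_pos': array([ 0.251 , -0.5991,  0.2911]), 'tcp_rot': array([[ 0.3864, -0.9223, -0.0006],
       [-0.9223, -0.3864,  0.0018],
       [-0.0019, -0.0002, -1.    ]]), 'contact_force': array([ 1.0639,  0.4254, -0.3764]), 'torque': array([-0.0228, -0.0032, -0.0178]), 'gripper_width': 1.0019392990132772}
```

View pics/scene0.png

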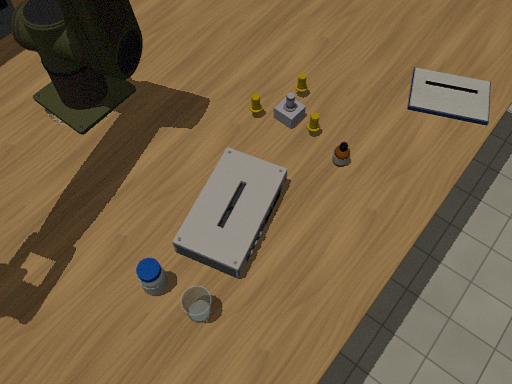

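View pics/top0.png

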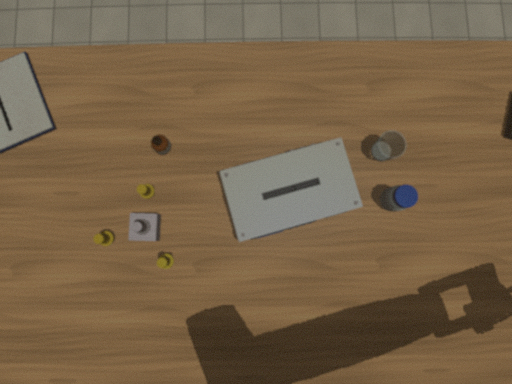

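The scene picture shows the unit with its slot at about (232,204), and a grey pin in the aluminium block at (290,108). Three yellow look-alikes stand around the block at (256,104), (302,84) and (314,123). A flat look-alike board lies at (450,95). In the top view the unit's slot is at (291,189) and the pin in its stand at (142,227). The grey pin in the block is the one meant. Next: enlarged crops and measurement.

```bash
cat > h.py <<'E'
import cv2,numpy as np
from plant import manip
np.set_printoptions(precision=4,suppress=True)
def ray(n,uv):
    m=manip.camera_model(n);K=np.array(m["K"]);D=np.array(m["D"]);T=np.array(m["T"])
    p=cv2.undistortPoints(np.array(uv,float).reshape(-1,1,2),K,D).reshape(-1,2)
    d=np.c_[p[:,0],-p[:,1],-np.ones(len(p))]@T[:3,:3].T
    return T[:3,3],d
def onz(n,uv,z):
    o,d=ray(n,uv); return o+d*((z-o[2])/d[:,2])[:,None]
def tri(uvs,uvt):
    A=np.zeros((3,3));b=np.zeros(3);R=[]
    for n,uv in(("scene",uvs),("top",uvt)):
        o,d=ray(n,[uv]);d=d[0]/np.linalg.norm(d);P=np.eye(3)-np.outer(d,d);A+=P;b+=P@o;R.append((P,o))
    x=np.linalg.solve(A,b); return x,[np.linalg.norm(P@(x-o)) for P,o in R]
def proj(n,X):
    m=manip.camera_model(n);T=np.linalg.inv(np.array(m["T"]));F=np.diag([1,-1,-1.])
    p=(np.atleast_2d(X)@T[:3,:3].T+T[:3,3])@F
    return cv2.projectPoints(p,np.zeros(3),np.zeros(3),np.array(m["K"]),np.array(m["D"]))[0].reshape(-1,2)
E
python3 - <<'E'
from h import *
t=cv2.imread("pics/top0.png");s=cv2.imread("pics/scene0.png")
a=cv2.resize(t[170:280,80:200],None,fx=5,fy=5,interpolation=cv2.INTER_CUBIC)[:550,:]
cv2.imwrite("pics/c_top.png",a)
cv2.imwrite("pics/c_scene.png",cv2.resize(s[65:145,240:340],None,fx=7,fy=7,interpolation=cv2.INTER_CUBIC))
# unit cover & slot
for n,im,(x0,y0,x1,y1) in(("top",t,(210,130,370,250)),("scene",s,(165,140,300,280))):
    g=cv2.cvtColor(im,cv2.COLOR_BGR2GRAY); hsv=cv2.cvtColor(im,cv2.COLOR_BGR2HSV)
    w=((hsv[...,1]<45)&(g>120)).astype(np.uint8); mm=np.zeros_like(w);mm[y0:y1,x0:x1]=1; w*=mm
    cs,h=cv2.findContours(w,cv2.RETR_CCOMP,cv2.CHAIN_APPROX_NONE)
    i=max(range(len(cs)),key=lambda k:cv2.contourArea(cs[k])); 
    r=cv2.minAreaRect(cs[i]); print(n,"cover",r); print(onz(n,cv2.boxPoints(r),.06)[:,:2], onz(n,[r[0]],.06))
    for k in range(len(cs)):
        if h[0][k][3]==i and cv2.contourArea(cs[k])>80:
            r=cv2.minAreaRect(cs[k]); q=cv2.boxPoints(r); P=onz(n,q,.06)[:,:2]; print(" slot",r,"\n",P,np.linalg.norm(np.diff(P,axis=0),axis=1),P.mean(0))
E
```

```text
top cover ((290.7030029296875, 188.5410919189453), (73.22854614257812, 128.1796417236328), 74.14806365966797)
[[ 0.6129  0.1187]
 [ 0.686  -0.1554]
 [ 0.5286 -0.1915]
 [ 0.4595  0.0779]] [[ 0.5707 -0.0365  0.06  ]]
 slot ((290.6090393066406, 188.38946533203125), (10.32297420501709, 62.20746994018555), 74.35775756835938) 
 [[ 0.565   0.0321]
 [ 0.5991 -0.0999]
 [ 0.5771 -0.1051]
 [ 0.5432  0.0266]] [0.1363 0.0226 0.1359] [ 0.5711 -0.0366]
scene cover ((229.50001525878906, 205.0), (70.65974426269531, 115.82831573486328), 26.56505012512207)
[[ 0.5273 -0.1913]
 [ 0.4333  0.0955]
 [ 0.6128  0.1179]
 [ 0.6831 -0.1611]] [[ 0.5683 -0.0431  0.06  ]]
 slot ((231.50692749023438, 203.77293395996094), (8.80471134185791, 52.89599609375), 28.300756454467773) 
 [[ 0.5758 -0.1024]
 [ 0.5418  0.0277]
 [ 0.5635  0.0301]
 [ 0.5962 -0.0995]] [0.1345 0.0218 0.1336] [ 0.5693 -0.036 ]
```

View pics/c_top.png

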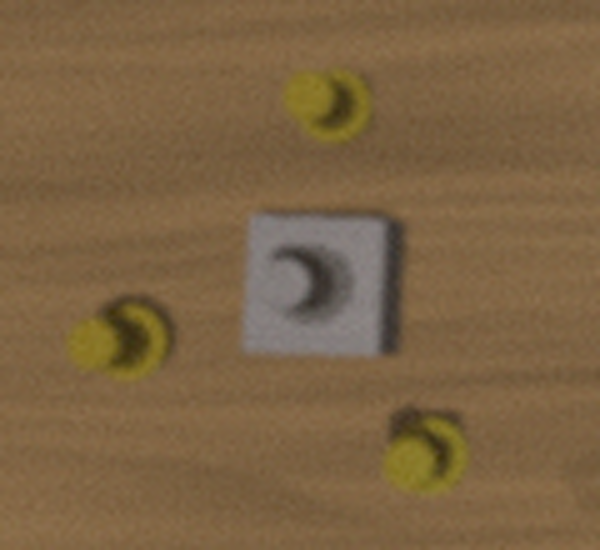

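View pics/c_scene.png

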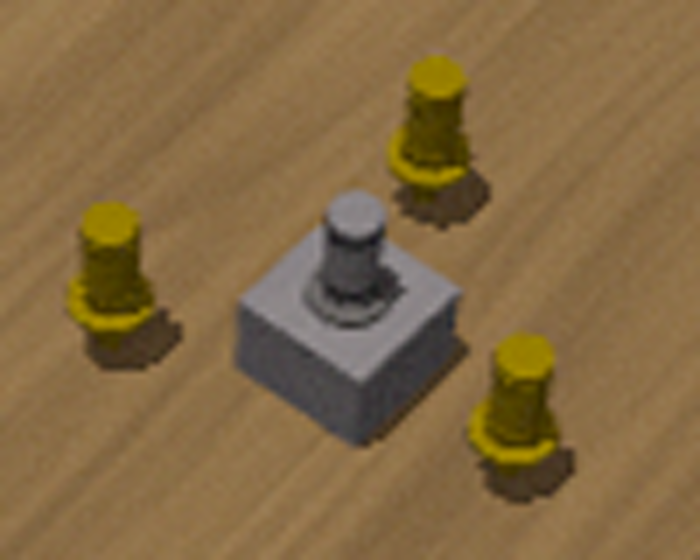

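The crops show the grey pin's cap at crop (286,283) top and (356,213) scene, standing in the square block. The three yellow pins stand on the bench around it and are to be left alone.

```bash
python3 - <<'E'
from h import *
T=lambda x,y:[(x+.5)/5-.5+80,(y+.5)/5-.5+170]
S=lambda x,y:[(x+.5)/7-.5+240,(y+.5)/7-.5+65]
print("tri",tri(S(356,213),T(286,283)))
print("top z.086",onz("top",[T(286,283)],.086),onz("scene",[S(356,213)],.086))
c=onz("top",[T(248,215),T(388,215),T(384,355),T(243,353)],.04);print(c,c.mean(0))
c2=onz("scene",[S(238,302),S(348,206),S(462,292),S(361,374)],.04);print(c2,c2.mean(0))
for k,a,b in(("up",(309,96),(437,75)),("left",(95,341),(110,222)),("low",(412,460),(525,355))):pass
for a in((309,96),(95,341),(412,460)): print("yel top",onz("top",[T(*a)],.07))
for a in((437,75),(110,222),(525,355)): print("yel sc",onz("scene",[S(*a)],.07))
# bystanders
print("jar cap",onz("top",[[405,196]],.095),onz("scene",[[149,268]],.095)); print("beaker",onz("top",[[392,145]],.075)); print("vial",onz("top",[[157,142]],.07))
# slot side lines subpixel direction: dark pixel pca
for n,(x0,y0,x1,y1) in(("top",(255,170,328,205)),("scene",(212,175,252,235))):
    g=cv2.cvtColor(cv2.imread(f"pics/{n}0.png"),cv2.COLOR_BGR2GRAY)[y0:y1,x0:x1]
    w=np.clip((130-g.astype(float))/80,0,1); v,u=np.nonzero(g<110)
    P=onz(n,np.c_[u+x0,v+y0],.06)[:,:2]; ww=w[v,u]; m=(P*ww[:,None]).sum(0)/ww.sum(); e,V=np.linalg.eigh(np.cov((P-m).T,aweights=ww)); d=V[:,1]; d*=np.sign(d[1])
    print(n,m,d,np.degrees(np.arctan2(-d[0],d[1])),np.ptp((P-m)@d),np.ptp((P-m)@V[:,0]))
E
```

```text
tri (array([0.4956, 0.288 , 0.09  ]), [np.float64(0.00015536888389710237), np.float64(0.00015536888389688336)])
top z.086 [[0.4958 0.2893 0.086 ]] [[0.4936 0.2909 0.086 ]]
[[0.527  0.3201 0.04  ]
 [0.5258 0.2581 0.04  ]
 [0.4644 0.2596 0.04  ]
 [0.4665 0.3216 0.04  ]] [0.4959 0.2898 0.04  ]
[[0.4629 0.2622 0.04  ]
 [0.4671 0.3263 0.04  ]
 [0.5263 0.3185 0.04  ]
 [0.5198 0.2631 0.04  ]] [0.494  0.2925 0.04  ]
yel top [[0.5758 0.285  0.07  ]]
yel top [[0.4732 0.3752 0.07  ]]
yel top [[0.4208 0.2404 0.07  ]]
yel sc [[0.4691 0.3779 0.07  ]]
yel sc [[0.4167 0.2426 0.07  ]]
yel sc [[0.5741 0.2864 0.07  ]]
jar cap [[ 0.5459 -0.2725  0.095 ]] [[ 0.5473 -0.2739  0.095 ]]
beaker [[ 0.6599 -0.2598  0.075 ]]
vial [[0.6776 0.2522 0.07  ]]
top [ 0.5712 -0.0364] [-0.2506  0.9681] 14.513618842602757 0.12957416553195547 0.016845321090376536
scene [ 0.5702 -0.0387] [-0.2522  0.9677] 14.605164397885108 0.12917870164509085 0.0166331696462238
```

```bash
cat >> h.py <<'E'
TX=np.array([.2511,-.9680,0])
def plan(tgt,tx=TX):
    from scipy.spatial.transform import Rotation as Ro
    s=manip.state();R=np.array(s["tcp_rot"]);p=np.array(s["ee_pos"])
    z=np.array([0,0,-1.]);Rt=np.c_[tx,np.cross(z,tx),z]
    print("shift mm",R.T@(np.array(tgt)-p)*1000,"rot deg",np.degrees(Ro.from_matrix(R.T@Rt).as_rotvec()))
    print("t",s["time_s"],"p",p,"F",s["contact_force"],"w",s["gripper_width"],"q",s["q"])
E
python3 -c "
from h import *
plan([.495,.2903,.20])"
```

```text
shift mm [-725.8553 -568.707    92.5449] rot deg [-0.0013  0.1065  8.1914]
t 0.1 p [ 0.251  -0.5991  0.2911] F [ 1.0639  0.4254 -0.3764] w 1.0019392990132772 q [-1.2566  0.1244  1.6515  0.      1.3675 -0.0826]
```

>>> jog_arm(steps=[90,-726,-569,92,0,0,8.2,90,-726,-569,92,0,0,8.2,90,-726,-569,92,0,0,8.2,90,-726,-569,92,0,0,8.2,90,-726,-569,92,0,0,8.2,90,-726,-569,92,0,0,8.2,90,-726,-569,92,0,0,8.2,90,-726,-569,92,0,0,8.2,90,-726,-569,92,0,0,8.2,90,-726,-569,92,0,0,8.2,90,-726,-569,92,0,0,8.2,90,-726,-569,92,0,0,8.2,90,-726,-569,92,0,0,8.2,90,-726,-569,92,0,0,8.2,90,-726,-569,92,0,0,8.2,90,-726,-569,92,0,0,8.2,90,-726,-569,92,0,0,8.2,90,-726,-569,92,0,0,8.2,90,-726,-569,92,0,0,8.2,90,-726,-569,92,0,0,8.2])

```text
time_s: 2.1
ee_pos: [0.4952, 0.2927, 0.1992]
tcp_rot: [[0.255, -0.967, -0.001], [-0.967, -0.255, -0.0], [-0.0, 0.001, -1.0]]
contact_force: [-0.3, -0.4, 0.5]
gripper_width: 0.645
```

```bash
python3 -c "
from h import *
plan([.495,.2903,.129])
a=manip.snapshot('scene');b=manip.snapshot('top')
cv2.imwrite('pics/1.png',np.hstack([cv2.resize(a[20:170,200:380],None,fx=2.2,fy=2.2),cv2.resize(b[150:300,60:240],None,fx=2.2,fy=2.2)]))"
```

```text
shift mm [ 2.2834  0.7358 70.1689] rot deg [0.0811 0.0135 0.2071]
t 2.1 p [0.4952 0.2927 0.1992] F [-0.2926 -0.4284  0.4866] w 0.6446798897302066 q [0.4403 0.0374 1.904  0.0005 1.2016 1.7535]
```

View pics/1.png

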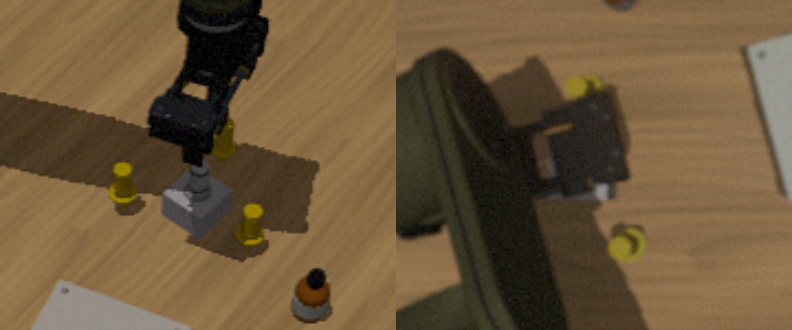

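The scene view shows the open gripper straight above the grey pin, with the yellow pins clear of the fingers. I'm going down.

>>> jog_arm(steps=[90,1,0.5,20,0,0,0.2,90,1,0.5,20,0,0,0.2])

```text
time_s: 2.4
ee_pos: [0.4935, 0.2869, 0.1777]
tcp_rot: [[0.246, -0.969, -0.005], [-0.969, -0.246, -0.002], [0.001, 0.005, -1.0]]
contact_force: [-0.4, 0.1, -0.2]
gripper_width: 0.65
```

```bash
python3 -c "
from h import *
plan([.495,.2903,.130])"
```

```text
shift mm [-3.0004 -2.5393 47.7117] rot deg [ 0.2971 -0.0707 -0.2892]
t 2.4 p [0.4935 0.2869 0.1777] F [-0.3655  0.0654 -0.1707] w 0.6496985148187163 q [ 0.4326  0.0526  1.9272 -0.0003  1.1672  1.7548]
```

>>> jog_arm(steps=[90,0,0,0,0,0,0,90,0,0,0,0,0,0,90,0,0,0,0,0,0])

```text
time_s: 2.7
ee_pos: [0.4956, 0.2887, 0.1814]
tcp_rot: [[0.247, -0.969, 0.001], [-0.969, -0.247, 0.001], [-0.0, -0.002, -1.0]]
contact_force: [0.1, -0.2, -0.2]
gripper_width: 0.642
```

```bash
python3 -c "
from h import *
plan([.495,.2903,.130])"
```

```text
shift mm [-1.7251  0.2604 51.3519] rot deg [-0.0912  0.0158 -0.2419]
t 2.7 p [0.4956 0.2887 0.1814] F [ 0.1011 -0.2036 -0.1755] w 0.642170977535267 q [ 0.4338  0.0512  1.922  -0.      1.1668  1.755 ]
```

>>> jog_arm(steps=[90,-1,0,20,0,0,-0.2,90,-1.5,0,40,0,0,-0.2,90,-1.5,0,51,0,0,-0.2,90,-1.5,0,51,0,0,-0.2,90,-1.5,0,51,0,0,-0.2,90,-1.5,0,51,0,0,-0.2])

```text
time_s: 3.3
ee_pos: [0.4956, 0.2907, 0.1306]
tcp_rot: [[0.251, -0.968, 0.002], [-0.968, -0.251, 0.001], [-0.0, -0.002, -1.0]]
contact_force: [0.7, 1.1, -0.1]
gripper_width: 0.649
```

```bash
python3 -c "
from h import *
plan([.495,.2903,.130])
a=manip.snapshot('scene')
cv2.imwrite('pics/2.png',cv2.resize(a[40:150,230:350],None,fx=5,fy=5))"
```

```text
shift mm [0.2285 0.6403 0.6252] rot deg [-0.1256  0.0226 -0.009 ]
t 3.3 p [0.4956 0.2907 0.1306] F [ 0.6564  1.0744 -0.1371] w 0.6487184025339293 q [ 0.4371  0.1141  1.9497 -0.      1.0757  1.7542]
```

View pics/2.png

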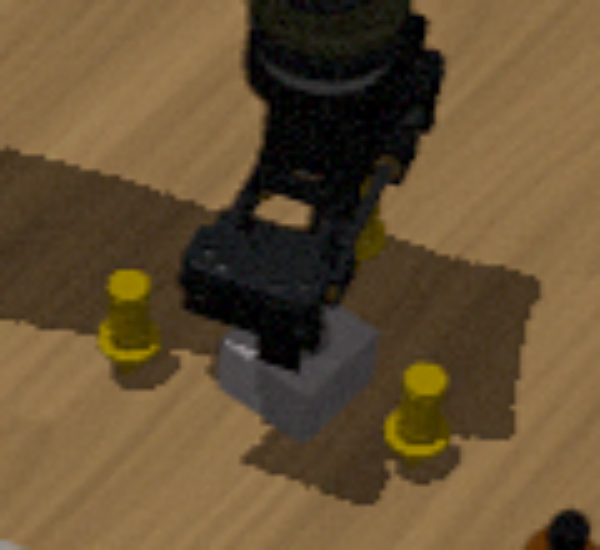

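The finger is down beside the pin, above the block, and the yellow pins are untouched. Now I close the gripper.

>>> jog_arm(steps=[255,0,0,0,0,0,0,255,0,0,0,0,0,0,255,0,0,0,0,0,0,255,0,0,0,0,0,0,255,0,0,0,0,0,0,255,0,0,0,0,0,0,255,0,0,0,0,0,0])

```text
time_s: 4.05
ee_pos: [0.4948, 0.2903, 0.1292]
tcp_rot: [[0.251, -0.968, -0.0], [-0.968, -0.251, -0.0], [0.0, 0.0, -1.0]]
contact_force: [-0.2, -0.6, -0.2]
gripper_width: 0.226
```

>>> jog_arm(steps=[255,0,0,-30,0,0,0,255,0,0,-60,0,0,0,255,0,0,-60,0,0,0,255,0,0,-60,0,0,0,255,0,0,-60,0,0,0])

```text
time_s: 4.55
ee_pos: [0.4938, 0.2899, 0.1873]
tcp_rot: [[0.251, -0.968, -0.003], [-0.968, -0.251, -0.001], [0.001, 0.003, -1.0]]
contact_force: [1.2, 0.8, -1.9]
gripper_width: 0.224
```

```bash
python3 -c "
from h import *
plan([.55882,.0116,.205])
a=manip.snapshot('scene')
cv2.imwrite('pics/3.png',cv2.resize(a[30:150,220:350],None,fx=5,fy=5))"
```

```text
shift mm [285.7076   6.9731 -17.4976] rot deg [ 0.177  -0.0327 -0.0086]
t 4.55 p [0.4938 0.2899 0.1873] F [ 1.2015  0.8168 -1.8883] w 0.2239485877566343 q [0.4371 0.0449 1.9176 0.     1.1822 1.7542]
```

View pics/3.png

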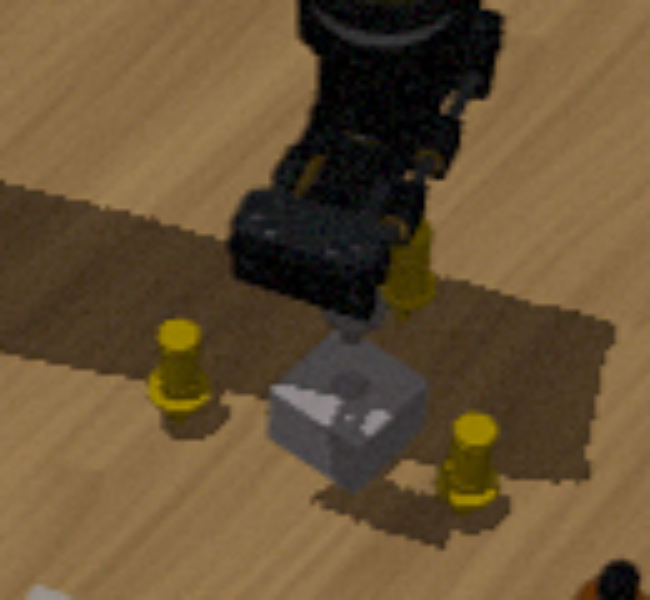

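The picture shows the pin lifted out of the block between the fingers, with the block's hole empty at (350,385). Next I move above the near end of the slot, at y = +50 mm.

>>> jog_arm(steps=[255,50,1,-12,0,0,0,255,95,2,-17,0,0,0,255,140,3,-17,0,0,0,255,185,4,-17,0,0,0,255,225,5,-17,0,0,0,255,260,6,-17,0,0,0,255,280,6,-17,0,0,0,255,286,6,-17,0,0,0,255,286,6,-17,0,0,0,255,286,6,-17,0,0,0,255,286,6,-17,0,0,0,255,286,6,-17,0,0,0])

```text
time_s: 5.8
ee_pos: [0.5605, 0.013, 0.2062]
tcp_rot: [[0.252, -0.968, -0.0], [-0.968, -0.252, 0.0], [-0.0, 0.0, -1.0]]
contact_force: [0.5, 0.5, -1.4]
gripper_width: 0.221
```

```bash
python3 -c "
from h import *
plan([.55882,.0116,.205])
a=manip.snapshot('scene');b=manip.snapshot('top')
cv2.imwrite('pics/4s.png',a);cv2.imwrite('pics/4t.png',b)
cv2.imwrite('pics/4.png',np.hstack([cv2.resize(a[130:230,180:280],None,fx=4,fy=4,interpolation=2),cv2.resize(b[140:240,220:320],None,fx=4,fy=4,interpolation=2)]))"
```

```text
shift mm [0.9531 2.03   1.162 ] rot deg [0.0076 0.011  0.0822]
t 5.8 p [0.5605 0.013  0.2062] F [ 0.4907  0.4613 -1.3788] w 0.2211359699563769 q [-0.0725 -0.0023  1.9317  0.0001  1.2124  1.243 ]
```

View pics/4.png

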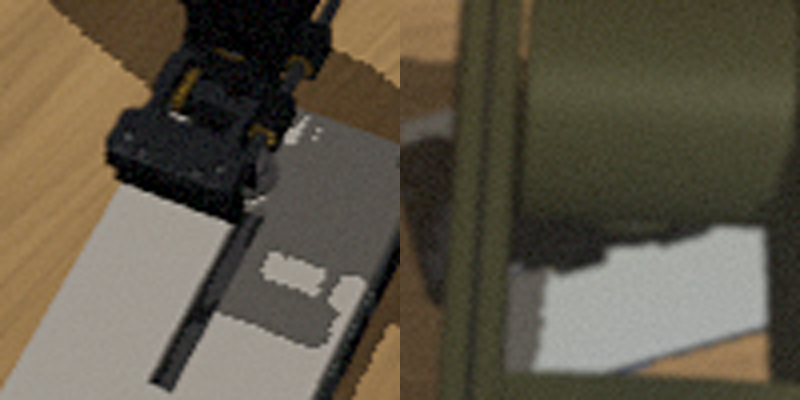

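The top view is blocked by the arm. In the scene view the pin's flange is partly visible at crop (262,180), right by the slot's far end. I'll compare it with the outline predicted from the tool pose.

```bash
python3 -c "
from h import *
s=manip.state();R=s['tcp_rot'];p=s['ee_pos'];a=cv2.imread('pics/4s.png')
x0,y0,f=215,145,10
I=cv2.resize(a[y0:y0+60,x0:x0+70],None,fx=f,fy=f,interpolation=cv2.INTER_CUBIC)
th=np.linspace(0,2*np.pi,60)
J=I.copy()
for dz,r in((-.0892,.017),(-.0852,.017),(-.0852,.011),(-.1132,.003),(-.1107,.005)):
    P=p+np.c_[r*np.cos(th),r*np.sin(th),0*th+dz]
    cv2.polylines(J,[np.int32((proj('scene',P)-[x0,y0]+.5)*f)],True,(0,0,255),1)
cv2.imwrite('pics/5.png',J)
print(s['time_s'],p)"
```

```text
5.9 [0.5607 0.0127 0.2063]
```

View pics/5.png

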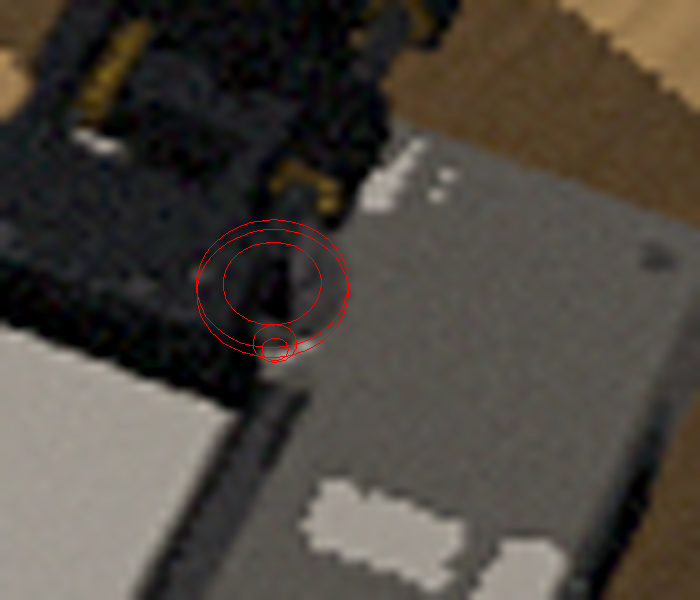

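```bash
python3 -c "
from h import *
a=cv2.imread('pics/4s.png')
x0,y0,f=230,155,16
I=cv2.resize(a[y0:y0+30,x0:x0+35],None,fx=f,fy=f,interpolation=cv2.INTER_LINEAR)
cv2.imwrite('pics/6.png',np.uint8(np.clip(I.astype(float)*2.2,0,255)))"
```

```text
(no output)
```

View pics/6.png

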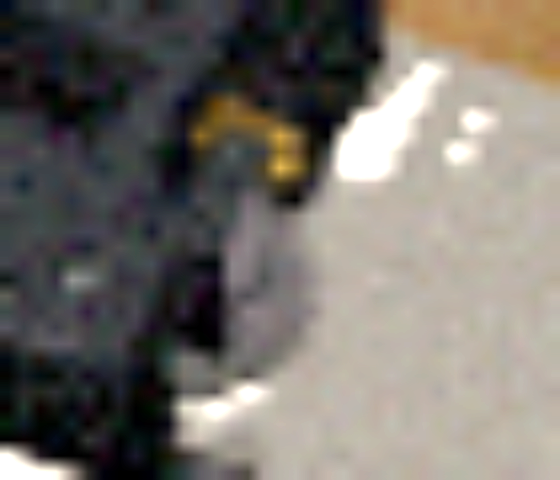

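Predicted and seen flange edges agree to within about 1 px, so the pin sits on the tool axis. I take the slot middle as (0.5702, -0.0363), averaging both cameras with the bias they showed on the pin.

```bash
python3 -c "
from h import *
plan([.5577,.0121,.177])"
```

```text
shift mm [-0.1267  3.0329 29.3224] rot deg [-0.0057  0.0012  0.0593]
t 5.9 p [0.5607 0.0127 0.2063] F [ 0.5698  0.5874 -1.1293] w 0.22598132244904265 q [-0.073  -0.0024  1.9315  0.0001  1.2124  1.2429]
```

>>> jog_arm(steps=[255,0,3,15,0,0,0,255,0,3,29,0,0,0,255,0,3,29,0,0,0,255,0,3,29,0,0,0,255,0,3,29,0,0,0,255,0,3,29,0,0,0])

```text
time_s: 6.5
ee_pos: [0.5583, 0.0112, 0.1779]
tcp_rot: [[0.251, -0.968, 0.001], [-0.968, -0.251, -0.0], [0.0, -0.001, -1.0]]
contact_force: [0.9, -0.6, -1.9]
gripper_width: 0.228
```

```bash
python3 -c "
from h import *
a=manip.snapshot('scene')
plan([.5577,.0121,.1535])
x0,y0,f=215,145,10
I=cv2.resize(a[y0:y0+60,x0:x0+70],None,fx=f,fy=f,interpolation=cv2.INTER_LINEAR)
cv2.imwrite('pics/7.png',np.uint8(np.clip(I.astype(float)*2,0,255)))"
```

```text
shift mm [-1.0653  0.3398 24.3961] rot deg [-0.0652 -0.0205 -0.0151]
t 6.55 p [0.5583 0.0112 0.1779] F [-0.1506 -0.4967 -0.3504] w 0.22520547375842087 q [-0.0762  0.0222  1.9582  0.      1.1601  1.2411]
```

View pics/7.png

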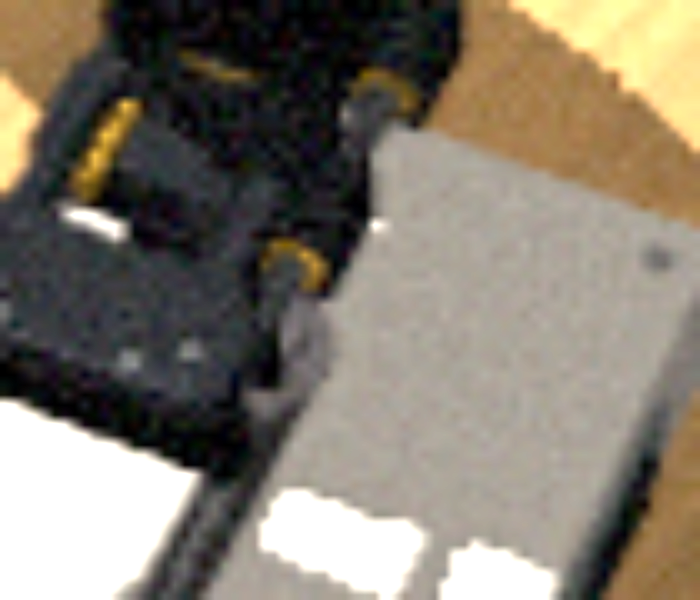

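The pin is over the slot's upper end. I descend in stages.

>>> jog_arm(steps=[255,-0.5,0.3,5,0,0,0,255,-0.5,0.3,10,0,0,0,255,-0.5,0.3,15,0,0,0,255,-0.5,0.3,15,0,0,0,255,-0.5,0.3,15,0,0,0])

```text
time_s: 7.05
ee_pos: [0.5572, 0.0117, 0.1618]
tcp_rot: [[0.251, -0.968, -0.001], [-0.968, -0.251, 0.0], [-0.0, 0.001, -1.0]]
contact_force: [-0.3, -0.4, -1.7]
gripper_width: 0.227
```

```bash
python3 -c "
from h import *
plan([.5577,.0121,.1535])"
```

```text
shift mm [-0.3073 -0.5628  8.3297] rot deg [ 0.042   0.0152 -0.008 ]
t 7.05 p [0.5572 0.0117 0.1618] F [-0.2831 -0.3886 -1.7222] w 0.22748076636725725 q [-0.0754  0.0397  1.9699  0.      1.1328  1.2417]
```

Nose tip is at z≈0.0485, below the cover top, with no contact force, so it is in the slot.

>>> jog_arm(steps=[255,0,0,2,0,0,0,255,0,0,4,0,0,0,255,0,0,6,0,0,0,255,0,0,8,0,0,0,255,0,0,8,0,0,0,255,0,0,8,0,0,0])

```text
time_s: 7.65
ee_pos: [0.5577, 0.0116, 0.1546]
tcp_rot: [[0.251, -0.968, 0.001], [-0.968, -0.251, -0.0], [0.0, -0.001, -1.0]]
contact_force: [0.5, 0.5, 1.8]
gripper_width: 0.224
```

```bash
cat >> h.py <<'E'
def avg(n=4):
    F=[];P=[]
    for i in range(n):
        s=manip.state();F.append(s["contact_force"]);P.append(s["ee_pos"])
        if i<n-1: manip.snapshot("scene")
    F=np.mean(F,0);P=np.mean(P,0);R=np.array([[.968,.2511],[-.2511,.968]])
    print("t",s["time_s"],"F unit",R@F[:2],F[2],"TCP unit mm",R@(P[:2]-[.5702,-.0363])*1000,P[2]*1000)
E
python3 -c "
from h import *
avg(5)"
```

```text
t 7.85 F unit [ 0.5273 -0.0709] 1.5657625247999767 TCP unit mm [-0.0833 49.5446] 154.58419418342046
```

Spring force is about 2.8 N, so the nose is pressed on the plate about 5 mm in. I slide towards the middle along tool x, which is unit -y.

>>> jog_arm(steps=[255,2,0,0,0,0,0,255,4,0,0,0,0,0,255,6,0,0,0,0,0,255,8,0,0,0,0,0,255,10,0,0,0,0,0,255,12,0,0,0,0,0,255,14,0,0,0,0,0,255,14,0,0,0,0,0])

```text
time_s: 8.65
ee_pos: [0.561, -0.0023, 0.1543]
tcp_rot: [[0.251, -0.968, 0.0], [-0.968, -0.251, -0.0], [0.0, 0.0, -1.0]]
contact_force: [-1.2, 1.4, 1.0]
gripper_width: 0.222
```

```bash
python3 -c "
from h import *
avg(4)"
```

```text
t 8.8 F unit [-0.4516  0.6872] 1.0080982894235968 TCP unit mm [-0.328  35.3046] 154.2949732060103
```

>>> jog_arm(steps=[255,1.2,0,0,0,0,0,255,2.5,0,0,0,0,0,255,2.5,0,0,0,0,0])

```text
time_s: 9.1
ee_pos: [0.5616, -0.0043, 0.1543]
tcp_rot: [[0.251, -0.968, 0.0], [-0.968, -0.251, 0.0], [-0.0, -0.0, -1.0]]
contact_force: [-1.0, 1.7, 2.0]
gripper_width: 0.228
```

>>> jog_arm(steps=[255,1.2,0,0,0,0,0,255,2.5,0,0,0,0,0,255,2.5,0,0,0,0,0])

```text
time_s: 9.4
ee_pos: [0.5622, -0.0069, 0.1543]
tcp_rot: [[0.251, -0.968, -0.0], [-0.968, -0.251, -0.0], [0.0, 0.0, -1.0]]
contact_force: [-0.7, 1.0, 1.7]
gripper_width: 0.225
```

```bash
python3 -c "
from h import *
avg(3)"
```

```text
t 9.5 F unit [-0.0614  1.485 ] 1.4691318582977668 TCP unit mm [-0.3059 30.4819] 154.2720738355887
```

>>> jog_arm(steps=[255,1.2,0,0,0,0,0,255,2.5,0,0,0,0,0,255,2.5,0,0,0,0,0])

```text
time_s: 9.8
ee_pos: [0.5629, -0.0093, 0.1543]
tcp_rot: [[0.251, -0.968, 0.0], [-0.968, -0.251, -0.0], [0.0, 0.0, -1.0]]
contact_force: [0.1, 1.2, 1.0]
gripper_width: 0.226
```

>>> jog_arm(steps=[255,1.2,0,0,0,0,0,255,2,0,0,0,0,0,255,2,0,0,0,0,0])

```text
time_s: 10.1
ee_pos: [0.5633, -0.0112, 0.1542]
tcp_rot: [[0.251, -0.968, -0.0], [-0.968, -0.251, -0.0], [0.0, 0.0, -1.0]]
contact_force: [-0.0, 1.4, 2.0]
gripper_width: 0.227
```

```bash
python3 -c "
from h import *
avg(3)"
```

```text
t 10.2 F unit [-0.2219  1.6328] 1.8867027977204966 TCP unit mm [-0.3174 26.0033] 154.26948192991526
```

>>> jog_arm(steps=[255,1,0,0,0,0,0,255,2,0,0,0,0,0,255,2,0,0,0,0,0])

```text
time_s: 10.5
ee_pos: [0.5639, -0.0132, 0.1543]
tcp_rot: [[0.251, -0.968, 0.0], [-0.968, -0.251, -0.0], [0.0, -0.0, -1.0]]
contact_force: [-0.1, 1.9, 1.5]
gripper_width: 0.226
```

```bash
python3 -c "
from h import *
avg(3)"
```

```text
t 10.6 F unit [-0.2679  1.3511] 1.2462770256608 TCP unit mm [-0.3319 24.0062] 154.2568938085361
```

>>> jog_arm(steps=[255,1,0,0,0,0,0,255,2,0,0,0,0,0,255,2,0,0,0,0,0])

```text
time_s: 10.9
ee_pos: [0.5644, -0.0151, 0.1542]
tcp_rot: [[0.251, -0.968, -0.0], [-0.968, -0.251, -0.0], [0.0, 0.0, -1.0]]
contact_force: [-1.2, 1.7, 1.0]
gripper_width: 0.228
```

```bash
python3 -c "
from h import *
avg(3)"
```

```text
t 11.0 F unit [0.0066 1.7057] 1.2298128758444207 TCP unit mm [-0.3191 22.0109] 154.26493367477926
```

>>> jog_arm(steps=[255,1,0,0,0,0,0,255,2,0,0,0,0,0,255,2,0,0,0,0,0])

```text
time_s: 11.3
ee_pos: [0.5649, -0.017, 0.1543]
tcp_rot: [[0.251, -0.968, -0.0], [-0.968, -0.251, -0.0], [0.0, 0.0, -1.0]]
contact_force: [0.4, 1.2, 1.2]
gripper_width: 0.225
```

```bash
python3 -c "
from h import *
avg(3)"
```

```text
t 11.4 F unit [0.1898 1.1868] 1.136749589034946 TCP unit mm [-0.3174 20.0108] 154.2708492190039
```

>>> jog_arm(steps=[255,1,0,0,0,0,0,255,2,0,0,0,0,0,255,2,0,0,0,0,0])

```text
time_s: 11.7
ee_pos: [0.5654, -0.019, 0.1542]
tcp_rot: [[0.251, -0.968, -0.0], [-0.968, -0.251, -0.0], [0.0, 0.0, -1.0]]
contact_force: [0.1, 1.6, 1.3]
gripper_width: 0.225
```

```bash
python3 -c "
from h import *
avg(3)"
```

```text
t 11.8 F unit [0.1832 1.8398] 1.5691593402727306 TCP unit mm [-0.3178 17.9904] 154.26190182157464
```

>>> jog_arm(steps=[255,1,0,0,0,0,0,255,2,0,0,0,0,0,255,2,0,0,0,0,0])

```text
time_s: 12.1
ee_pos: [0.5659, -0.0209, 0.1543]
tcp_rot: [[0.251, -0.968, 0.0], [-0.968, -0.251, -0.0], [0.0, 0.0, -1.0]]
contact_force: [0.3, 1.7, 1.6]
gripper_width: 0.226
```

```bash
python3 -c "
from h import *
avg(3)"
```

```text
t 12.2 F unit [0.1072 1.4444] 1.2280845106520248 TCP unit mm [-0.328  15.9947] 154.27278864166234
```

>>> jog_arm(steps=[255,1,0,0,0,0,0,255,2,0,0,0,0,0,255,2,0,0,0,0,0])

```text
time_s: 12.5
ee_pos: [0.5664, -0.0228, 0.1543]
tcp_rot: [[0.251, -0.968, -0.0], [-0.968, -0.251, -0.0], [0.0, 0.0, -1.0]]
contact_force: [-1.0, 2.0, 1.7]
gripper_width: 0.224
```

```bash
python3 -c "
from h import *
avg(3)"
```

```text
t 12.6 F unit [-0.2893  1.8692] 1.81044896049843 TCP unit mm [-0.3187 14.0033] 154.26170064931736
```

>>> jog_arm(steps=[255,1,0,0,0,0,0,255,2,0,0,0,0,0,255,2,0,0,0,0,0])

```text
time_s: 12.9
ee_pos: [0.5669, -0.0248, 0.1543]
tcp_rot: [[0.251, -0.968, 0.0], [-0.968, -0.251, -0.0], [0.0, 0.0, -1.0]]
contact_force: [-0.0, 1.6, 1.5]
gripper_width: 0.224
```

```bash
python3 -c "
from h import *
avg(3)"
```

```text
t 13.0 F unit [0.3503 1.6593] 1.555954637127675 TCP unit mm [-0.3255 12.005 ] 154.2654009006413
```

>>> jog_arm(steps=[255,1,0,0,0,0,0,255,2,0,0,0,0,0,255,2,0,0,0,0,0])

```text
time_s: 13.3
ee_pos: [0.5674, -0.0267, 0.1543]
tcp_rot: [[0.251, -0.968, 0.0], [-0.968, -0.251, -0.0], [0.0, -0.0, -1.0]]
contact_force: [-0.3, 2.3, 1.4]
gripper_width: 0.226
```

```bash
python3 -c "
from h import *
avg(3)"
```

```text
t 13.4 F unit [0.0398 1.852 ] 1.2878082998000637 TCP unit mm [-0.3149 10.021 ] 154.27950742175315
```

>>> jog_arm(steps=[255,1,0,0,0,0,0,255,2,0,0,0,0,0,255,2,0,0,0,0,0])

```text
time_s: 13.7
ee_pos: [0.5679, -0.0286, 0.1542]
tcp_rot: [[0.251, -0.968, -0.0], [-0.968, -0.251, -0.0], [0.0, 0.0, -1.0]]
contact_force: [-1.1, 0.7, 0.6]
gripper_width: 0.223
```

```bash
python3 -c "
from h import *
avg(3)"
```

```text
t 13.8 F unit [-0.2329  0.9945] 0.9105226514339572 TCP unit mm [-0.3256  7.996 ] 154.26286920371726
```

>>> jog_arm(steps=[255,1,0,0,0,0,0,255,2,0,0,0,0,0,255,2,0,0,0,0,0])

```text
time_s: 14.1
ee_pos: [0.5684, -0.0306, 0.1543]
tcp_rot: [[0.251, -0.968, 0.0], [-0.968, -0.251, -0.0], [0.0, 0.0, -1.0]]
contact_force: [-0.0, 0.9, 1.3]
gripper_width: 0.223
```

```bash
python3 -c "
from h import *
avg(3)"
```

```text
t 14.2 F unit [0.3344 1.4245] 1.1546905453005778 TCP unit mm [-0.3258  6.0176] 154.25583278530547
```

>>> jog_arm(steps=[255,1,0,0,0,0,0,255,2,0,0,0,0,0,255,2,0,0,0,0,0])

```text
time_s: 14.5
ee_pos: [0.5689, -0.0325, 0.1543]
tcp_rot: [[0.251, -0.968, -0.0], [-0.968, -0.251, -0.0], [0.0, 0.0, -1.0]]
contact_force: [-0.9, 1.1, 1.6]
gripper_width: 0.223
```

```bash
python3 -c "
from h import *
avg(3)"
```

```text
t 14.6 F unit [-0.5613  1.1795] 1.7120150366008406 TCP unit mm [-0.3299  4.0112] 154.2598536005442
```

>>> jog_arm(steps=[255,1,0,0,0,0,0,255,2,0,0,0,0,0,255,2,0,0,0,0,0])

```text
time_s: 14.9
ee_pos: [0.5694, -0.0344, 0.1543]
tcp_rot: [[0.251, -0.968, 0.0], [-0.968, -0.251, -0.0], [0.0, -0.0, -1.0]]
contact_force: [-1.0, 1.7, 1.7]
gripper_width: 0.227
```

```bash
python3 -c "
from h import *
avg(3)"
```

```text
t 15.0 F unit [-0.9852  1.744 ] 1.303521896112853 TCP unit mm [-0.3188  1.9947] 154.27051916724642
```

>>> jog_arm(steps=[255,1,0,0,0,0,0,255,2,0,0,0,0,0,255,2,0,0,0,0,0])

```text
time_s: 15.3
ee_pos: [0.5699, -0.0364, 0.1543]
tcp_rot: [[0.251, -0.968, 0.0], [-0.968, -0.251, -0.0], [0.0, -0.0, -1.0]]
contact_force: [-0.8, 0.6, 1.7]
gripper_width: 0.227
```

```bash
python3 -c "
from h import *
avg(3)"
```

```text
t 15.4 F unit [-0.386   1.4979] 1.5541764557053652 TCP unit mm [-0.3228 -0.0043] 154.27615351178943
```

>>> jog_arm(steps=[255,1,0,0,0,0,0,255,2,0,0,0,0,0,255,2,0,0,0,0,0])

```text
time_s: 15.7
ee_pos: [0.5704, -0.0384, 0.1543]
tcp_rot: [[0.251, -0.968, 0.0], [-0.968, -0.251, -0.0], [0.0, -0.0, -1.0]]
contact_force: [-1.6, 0.6, 0.4]
gripper_width: 0.228
```

```bash
python3 -c "
from h import *
avg(3)"
```

```text
t 15.8 F unit [-0.8682  0.7644] 1.2330188880705586 TCP unit mm [-0.3231 -2.0532] 154.28484152050748
```

>>> jog_arm(steps=[255,1,0,0,0,0,0,255,2,0,0,0,0,0,255,2,0,0,0,0,0])

```text
time_s: 16.1
ee_pos: [0.5711, -0.0409, 0.1544]
tcp_rot: [[0.251, -0.968, 0.001], [-0.968, -0.251, -0.002], [0.002, -0.0, -1.0]]
contact_force: [-0.4, -1.4, -0.4]
gripper_width: 0.225
```

```bash
python3 -c "
from h import *
avg(3)"
```

```text
t 16.2 F unit [ 0.1297 -1.9602] 0.18368333104243725 TCP unit mm [-0.238  -4.6432] 154.43539053705567
```

>>> jog_arm(steps=[255,1,0,0,0,0,0,255,2,0,0,0,0,0,255,2,0,0,0,0,0])

```text
time_s: 16.5
ee_pos: [0.5711, -0.042, 0.1537]
tcp_rot: [[0.251, -0.968, -0.001], [-0.968, -0.251, 0.0], [-0.001, 0.001, -1.0]]
contact_force: [-0.1, -0.3, -1.4]
gripper_width: 0.226
```

```bash
python3 -c "
from h import *
avg(3)"
```

```text
t 16.6 F unit [ 0.0522 -0.7813] -1.6675360474520107 TCP unit mm [-0.5771 -5.7622] 153.77697893441137
```

Fz has fallen back to the free weight of about -1.6 N and Fy has lost its drag, so the nose dropped in at y ≈ -5.8 mm. Now I lower the flange.

>>> jog_arm(steps=[255,0.3,0,1,0,0,0,255,0.3,0,2,0,0,0,255,0.3,0,3,0,0,0,255,0.3,0,3,0,0,0])

```text
time_s: 17.0
ee_pos: [0.5712, -0.0422, 0.1508]
tcp_rot: [[0.251, -0.968, -0.001], [-0.968, -0.251, 0.0], [-0.0, 0.001, -1.0]]
contact_force: [-0.1, 0.6, -1.1]
gripper_width: 0.227
```

```bash
python3 -c "
from h import *
avg(4)"
```

```text
t 17.15 F unit [-0.4417 -0.2217] -1.366227841858651 TCP unit mm [-0.4404 -6.0606] 151.04854065906238
```

>>> jog_arm(steps=[255,0,0,0.5,0,0,0,255,0,0,1,0,0,0,255,0,0,1.4,0,0,0,255,0,0,1.4,0,0,0])

```text
time_s: 17.55
ee_pos: [0.5714, -0.0423, 0.1498]
tcp_rot: [[0.251, -0.968, -0.0], [-0.968, -0.251, 0.0], [-0.0, 0.0, -1.0]]
contact_force: [-0.4, 0.3, -0.6]
gripper_width: 0.226
```

```bash
python3 -c "
from h import *
avg(4)
a=manip.snapshot('scene')
x0,y0,f=200,150,9
I=cv2.resize(a[y0:y0+60,x0:x0+70],None,fx=f,fy=f,interpolation=cv2.INTER_LINEAR)
cv2.imwrite('pics/8.png',np.uint8(np.clip(I.astype(float)*1.8,0,255)))"
```

```text
t 17.7 F unit [-0.2459  0.017 ] -1.3311000284498327 TCP unit mm [-0.3377 -6.1643] 149.8272450283307
```

View pics/8.png

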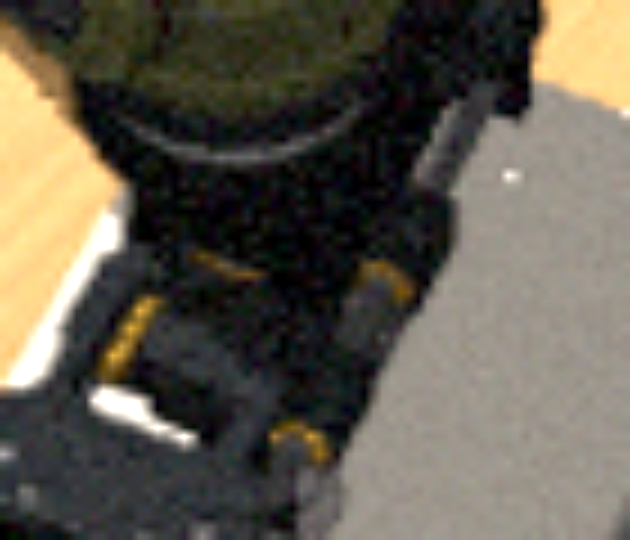

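>>> jog_arm(steps=[255,0,0,0.3,0,0,0,255,0,0,0.6,0,0,0,255,0,0,0.8,0,0,0,255,0,0,0.8,0,0,0])

```text
time_s: 18.15
ee_pos: [0.5715, -0.0424, 0.1492]
tcp_rot: [[0.251, -0.968, -0.0], [-0.968, -0.251, 0.0], [-0.0, 0.0, -1.0]]
contact_force: [-0.8, -0.3, -0.1]
gripper_width: 0.23
```

```bash
python3 -c "
from h import *
avg(4)"
```

```text
t 18.3 F unit [-1.215   0.3745] 0.17286008381061055 TCP unit mm [-0.2819 -6.1748] 149.22981211315667
```

Flange contact is starting (Fz up 1.5 N at TCP z 149.2 mm, as predicted). Now I open the fingers.

>>> jog_arm(steps=[110,0,0,0,0,0,0,110,0,0,0,0,0,0,110,0,0,0,0,0,0,110,0,0,0,0,0,0,110,0,0,0,0,0,0])

```text
time_s: 18.8
ee_pos: [0.5715, -0.0424, 0.1491]
tcp_rot: [[0.251, -0.968, 0.0], [-0.968, -0.251, 0.0], [-0.0, -0.0, -1.0]]
contact_force: [-0.2, 0.4, 0.3]
gripper_width: 0.552
```

>>> jog_arm(steps=[110,0,0,-15,0,0,0,110,0,0,-40,0,0,0,110,0,0,-80,0,0,0,110,0,0,-120,0,0,0,110,40,-40,-150,0,0,0,110,80,-80,-150,0,0,0,110,120,-120,-150,0,0,0,110,160,-120,-150,0,0,0,110,200,-120,-150,0,0,0,110,240,-120,-150,0,0,0,110,280,-120,-150,0,0,0,110,300,-120,-150,0,0,0,110,300,-120,-150,0,0,0])

```text
time_s: 20.1
ee_pos: [0.7627, -0.3059, 0.2994]
tcp_rot: [[0.248, -0.969, 0.0], [-0.969, -0.248, -0.001], [0.001, -0.0, -1.0]]
contact_force: [0.1, -0.4, -0.3]
gripper_width: 0.573
```

```bash
python3 -c "
from h import *
avg(1)
a=manip.snapshot('scene');b=manip.snapshot('top')
cv2.imwrite('pics/9s.png',a);cv2.imwrite('pics/9t.png',b)
cv2.imwrite('pics/9.png',np.hstack([a,b])[:, :][::1])
cv2.imwrite('pics/9.png',np.hstack([cv2.resize(a[150:250,180:280],None,fx=4,fy=4,interpolation=2),cv2.resize(b[140:240,240:340],None,fx=4,fy=4,interpolation=2)]))"
```

```text
t 20.1 F unit [-0.0403 -0.3726] -0.28011396797256155 TCP unit mm [ 118.6395 -309.3062] 299.43567991848175
```

View pics/9.png

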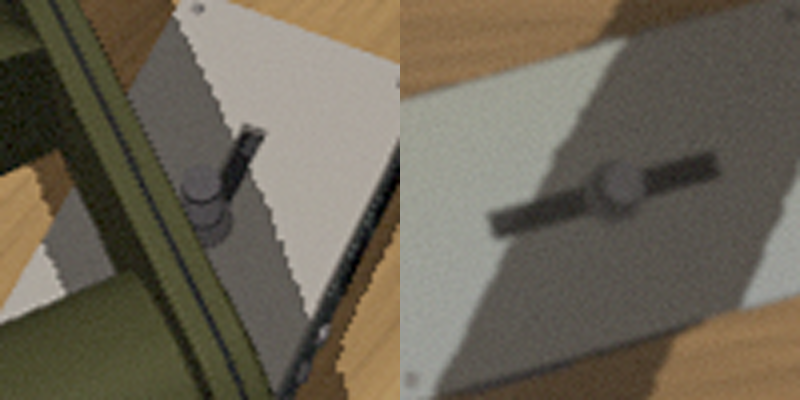

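View pics/9s.png

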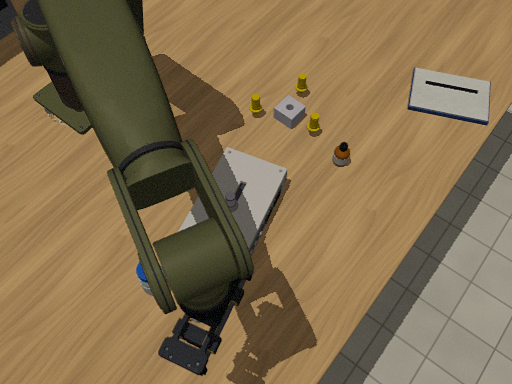

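The pin stands upright in the slot, with its cap at crop (203,183) in the scene view and (220,183) in the top view. I'll check its height and tilt numerically.

```bash
python3 -c "
from h import *
f=lambda x,y,a,b:[(x+.5)/4-.5+a,(y+.5)/4-.5+b]
s=f(203,183,180,150);t=f(220,183,240,140)
print(tri(s,t)); print('cap@.106',onz('scene',[s],.106),onz('top',[t],.106))
for n,x0,y0,nm in(('scene',205,180,'9s'),('top',270,165,'9t')):
    I=cv2.resize(cv2.imread(f'pics/{nm}.png')[y0:y0+40,x0:x0+50],None,fx=8,fy=8,interpolation=2)
    I=np.uint8(np.clip(I.astype(float)*1.8,0,255));th=np.linspace(0,6.3,50)
    for z,r in((.06,.017),(.106,.011)):
        P=np.c_[.5715+r*np.cos(th),-.0424+r*np.sin(th),0*th+z]
        cv2.polylines(I,[np.int32((proj(n,P)-[x0,y0]+.5)*8)],True,(0,0,255),1)
    cv2.imwrite(f'pics/10{n}.png',I)
cv2.imwrite('pics/10.png',np.hstack([cv2.imread('pics/10scene.png'),cv2.imread('pics/10top.png')]))"
```

```text
(array([ 0.5717, -0.0403,  0.104 ]), [np.float64(0.00058303455597433), np.float64(0.0005830345559741442)])
cap@.106 [[ 0.5721 -0.0415  0.106 ]] [[ 0.5719 -0.0396  0.106 ]]
```

View pics/10.png

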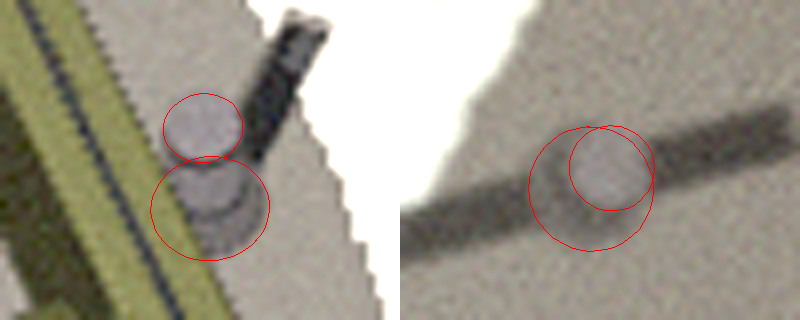

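View pics/9t.png

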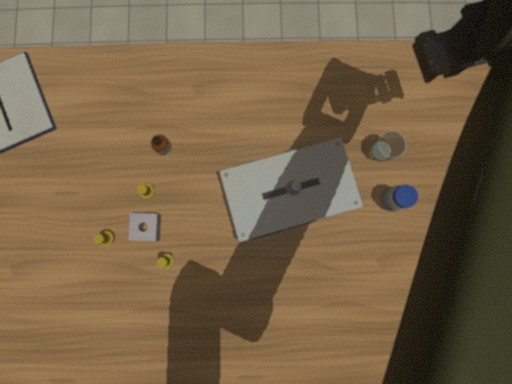

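The overlays, drawn for an upright seated pin, match cap and flange in both views. The jar (405,196), the beaker (392,145) and the bottle (158,143) are where they were at the start. The arm is clear, so I hand in.

```bash
python3 -c "
from plant import manip
print(manip.finish_job(), manip.state()['time_s'])"
```

```text
the job is handed in; nothing more can be done
the job is handed in; nothing more can be done
```

The pin is standing in the plate's blind hole with its flange on the cover. I released it, drew the arm clear, and handed the job in at about 20 s of the 45 s; no verdict was reported.

- **Pick-up and first contact:** I lifted the grey pin out of its stand and set the nose on the plate at unit y ≈ +50 mm, pressing with about 2.8 N.
- **Slide:** I moved along the slot in steps of 2 to 2.5 mm. The vertical force fell back to the pin's own weight at y ≈ -6 mm, which showed that the nose had dropped in.
- **Seating:** The flange met the cover at the predicted height with about 1.5 N. Averaged readings on the unit stayed under about 4 N.

**Last checks:**
- The cap came out at z ≈ 0.104 m from the two views, against 0.106 m expected.
- Outlines drawn for an upright, seated pin match both pictures.
- The jar, beaker, bottle and yellow pins show at the same pixels as at the start.

**Disagreement:** The two cameras differ by about 2 mm on the pin's position along the slot, which is within their calibration. I could not read the nose joint or the tilt directly; the nose being out is inferred from the lack of spring force while lowering.

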